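# Hold the bar magnet over the field meter

### The arm

A 7-joint arm with a two-finger parallel gripper is mounted at the origin on the work surface. World frame = base frame: x ahead of the robot, y to its left, z up, the work surface at z = 0. Lengths are in m, angles in rad, forces in N, time in s.
With the tool pointing down it reaches from about 0.35 to 0.9 m from the base axis. Payload 19.9 kg.
Tool frame: the origin (TCP) lies on the mounting face of the last link; the fingertips stand 173 mm ahead of it and the grasp point (between the pads) lies 155 mm ahead of it (ctrl.tips_ahead is the distance from the TCP to the fingertips, in m); z points along the fingers, y is the line along which they close (so a half turn about z gives the same grasp; the last joint's range is limited). The gripper opens to 85 mm and grips with 20 to 120 N. Pads are 22 mm wide; open, the fingers measure 114 mm over their backs; the gripper's body (76 mm by 85 mm) begins 54 mm behind the grasp point. The pads swing forward as they close: fully open they stand 13 mm farther back than shut.
Start: joints at [-0.042, 0.417, -0.01, 1.614, 0.005, 1.111, -0.053], TCP at [0.625, 0, 0.405] pointing down, gripper open.
Joint ranges: [-2.81, 2.81], [-0.39, 2.02], [-1.27, 1.25], [0.06, 2.57], [-1.19, 4.33], [0.19, 2], [-2.82, 2.82]. Speed limits (rad/s): [1.89, 1.89, 2.39, 2.39, 3.01, 3.01, 3.01].

### API

Orientations are given as a 3x3 rotation matrix whose columns are the frame's x, y, z axes.
In Python, from workcell import ctrl gives the robot as it stands.
- The arm moves only by the tool play_rows, never from a script. Its argument "rows" is a list of rows, each an object with "claw": the opening, from 0 (shut) to 1 (fully open); "translation": the shift along the tool's x, y, z each as a share of 50 mm, from -1 to 1, a list of three; "spin": the turn about the tool's z as a share of 4 degrees, from -1 to 1. A call has exactly 5 rows; each row shifts and turns the commanded pose from where the row before left it, along the tool's axes as they then stand; what a row does not reach is not made up. A row lasts 1/8 s, in which the tool goes at most 62.5 mm and 10.7 degrees, less where a joint would pass 70% of its speed; a pose out of reach is approached as far as the arm can. A call with a number of a shift or a turn outside -1 to 1 is refused whole. A call with a gripper value outside its range is refused whole. The fingers move at their own pace and stop on an object; "newtons" is the grip in N (left out, the last holds). Time passes only in rows, so rows that do not move let the fingers close, or fill a call up. It gives the time, the measured TCP pose, the force, the opening and the grip force at its end, in the units of the state.
- ctrl.get_state(): the state, without advancing time (a new reading comes with each control period).
- ctrl.camera(name): name is "scene" or "side" or "wrist"; returns a dict with "color" (480x640x3 uint8, red, green, blue), "fx", "fy", "cx", "cy" (pixels), "position" and "orientation" of the camera in the world. Camera axes: x right, y down, z forward; pixel columns grow to the right and rows downward; lengths in m; the calibration is good to about 2 mm. A picture is of the moment at which its call begins. There is no depth.
- ctrl.job_done(): hands the job in; it is judged then, once.
The state is a dict: "time": time; "q": joint angles; "joint_velocities": joint speeds; "effort": joint torques, N m; "tcp_pos": TCP position; "eef_rot": TCP orientation; "force": force on the tool from outside, world axes, zero at the start; "torque": the same for the moment, N m; "gripper_width": finger opening in m; "gripper_force": force on a finger pad.
Only numpy, scipy, OpenCV 4.12 (cv2) and the standard library are available. Lean on these libraries where they do the work, as an engineer would, in place of code of your own. Each camera call takes 0.05 s, during which the arm holds its last target. There are 200 camera calls.

### The job

Take a non-contact reading at the magnet demonstration: first flip the meter's red toggle over to its green (on) side, then pick up the red-and-blue bar magnet by its grey grip, lift it over the top of the brochure rack and hold it level and still about a centimetre above the outline on the meter's black pad, lined up with it, red end over the red half. The magnet must never touch the meter, neither it nor the robot may bump the rack, and the paper cups stay where they stand. Finish while still holding the magnet hovering there; do not put it down.

Things in the scene. Friction and masses are not known exactly. Their poses are not given: they have to be found in the camera images.
- meter: Grey box, 220 mm (its x) by 110 mm (its y) by 45 mm high, fixed, left or right of the rack. Origin: centre of its underside. On top: a black pad 104 x 50 mm (centre 52 mm from the origin towards +x) with an outline 86 x 32 mm, red on the +x half, blue on the -x half; a red toggle (hinge 62 mm from the origin towards -x) between a white mark (off, -x side) and a green mark (on, +x side).
- pad (a point): Centre of the outline on the pad's face, 48 mm above the table; axes as the meter's (x along the outline, towards its red end).
- pad_red (a point): Point on the pad's face 35 mm from the pad's centre towards the outline's red end; the magnet's point magnet_red belongs above it.
- toggle (a joint): Angle of the toggle, a hinged lever. 0 = off (leaning 0.5 rad from vertical to the meter's -x side), 1.0 = fully on (leaning 0.5 rad to the +x side, green mark). Top-heavy: once past vertical (0.5) it falls over to the stop by itself; it needs under 2 N at its tip.
- toggle_tip (a point): Top centre of the toggle's red paddle (paddle 12 mm along the meter's x, 26 mm along its y, 26 mm tall, on a 10 mm thick stem). The tip is 62 mm from the hinge axis, which lies along the meter's y, 50 mm above the table; the tip stands 104 mm above the table when off or on, and travels 59 mm along the meter's +x from off to on, passing 112 mm high halfway.
- magnet: Bar magnet, loose, 140 to 260 g: bar 80 mm (its x) by 26 mm (its y) by 20 mm high, +x half red, -x half blue, with an upright grey plastic grip on its middle, 30 mm (x) by 24 mm (y), reaching from 20 to 66 mm above the underside. Origin: centre of its underside. It stands in the tray.
- magnet_red (a point): Point on the magnet's underside 35 mm from its centre towards the red end.
- tray: Shallow aluminium tray, 340 mm (x) by 200 mm (y), wall 3 mm thick and 18 mm high, floor 3 mm thick, fixed on the table on the other side of the rack from the meter. Origin: centre of its underside.
- rack: Black rack of upright brochures between tray and meter, fixed, 300 mm long (its x) by 56 mm (its y), top 120 mm above the table. Origin: centre of its underside.
- tray_cup: White paper cup, loose, standing in the tray at its +x end, 85 mm high, 68 mm across the rim, 48 mm across the foot. Origin: centre of its underside.
- desk_cup: White paper cup like the other, loose, on the table beyond the rack. Origin: centre of its underside.
Things that resemble listed ones, but are neither listed nor needed, are in the scene too. What is shaped like the desk_cup but purple is not meant.

How it is judged:
On the way, in this order (a step that is already met when the one before it is completed fails the run):
1. the toggle is flipped fully on while the magnet still stands in the tray (value of joint toggle above 0.9 rad and height (world z) of magnet below 0.015 m), for 0.2 s.
2. the magnet is carried over the top of the brochure rack (z of magnet in the frame of rack above 0.12 m and y of magnet in the frame of rack between -0.05 and 0.05 m and x of magnet in the frame of rack between -0.18 and 0.18 m), for 0.02 s.
At the end, for the whole second after the job is handed in: Toggle above 0.9; magnet gripped, still, touching only the fingers: underside 3-18 mm above the pad, centre within 8 mm of the outline's, yaw within 0.15 rad, red points within 15 mm, tilt under 0.12 rad; both paper cups upright (0.3 rad) and within 30 mm of their start (value of joint toggle above 0.9 rad and z of magnet in the frame of pad between 0.003 and 0.018 m and horizontal distance between magnet and pad below 0.008 m and angle between the x axis of magnet and the x axis of meter, either way round below 0.15 rad and horizontal distance between magnet_red and pad_red below 0.015 m and angle between magnet's own z axis and vertical below 0.12 rad and linear speed of magnet below 0.02 m/s and contact force between magnet and the fingers above 1 N and contact force between magnet and meter below 0.05 N and distance of each of tray_cup, desk_cup from where it was at the start of the episode below 0.03 m and angle between each of tray_cup, desk_cup's own z axis and vertical below 0.3 rad); the arm keeps its last pose, push and grip.
It fails at once if the magnet touches the meter (contact force between magnet and meter above 0.5 N).
It fails at once if the rack is bumped (over 5 N) (contact force between rack and anything else above 5 N).
It fails at once if a paper cup is knocked over or pushed away (angle between any of tray_cup, desk_cup's own z axis and vertical above 0.5 rad or distance of any of tray_cup, desk_cup from where it was at the start of the episode above 0.04 m).
It also fails if it takes over 72 s, if anything falls off the work surface, if the arm or the gripper's body presses on something with over 40 N, if the wrist force passes 120 N, or if a joint passes its speed limit or range.

## Working session

There is one attempt and no reset: what is moved stays moved. The work goes in short steps, Python scripts to look and compute and a tool call to move; the robot and the scene stay as the last step left them, time stands still between calls to the robot, and variables do not carry over. Pictures are saved under pics/ and viewed, at most 10 in all, crops included, and the job is handed in when it is done.

Besides the shell and the picture viewer there is one more tool, called after "Emit:" as name([rows], argument=value, ...), one row to a line, values as JSON. play_rows: Moves the arm, as the interface text tells. Its arguments: {"type":"object","properties":{"rows":{"type":"array"},"newtons":{"type":"number"}},"required":["rows"]}

```bash
mkdir -p pics; cat > h.py <<'E'
import numpy as np,cv2
from workcell import ctrl
def grab(n,tag):
    c=ctrl.camera(n); cv2.imwrite(f'pics/{tag}.png',c['color'][:,:,::-1]); np.save(f'pics/{tag}.npy',c,allow_pickle=True); return c
def load(tag): return np.load(f'pics/{tag}.npy',allow_pickle=True).item()
def ray(c,u,v):
    d=np.array([(u-c['cx'])/c['fx'],(v-c['cy'])/c['fy'],1.]); return np.array(c['position']),np.array(c['orientation'])@d
def onz(c,u,v,z):
    p,d=ray(c,u,v); return p+d*(z-p[2])/d[2]
def tri(a,ua,b,ub):
    p,d=ray(a,*ua);q,e=ray(b,*ub); s=np.linalg.lstsq(np.c_[d,-e],q-p,rcond=None)[0]
    x,y=p+d*s[0],q+e*s[1]; return (x+y)/2,np.linalg.norm(x-y)
def proj(c,P):
    x=np.array(c['orientation']).T@(np.array(P)-c['position']); return x[0]/x[2]*c['fx']+c['cx'],x[1]/x[2]*c['fy']+c['cy']
E
python3 - <<'E'
from h import *
for n in('scene','side','wrist'):
    c=grab(n,n+'0'); print(n,c['fx'],c['position'],np.round(c['orientation'],3).tolist())
s=ctrl.get_state(); print(s['time'],s['tcp_pos'],np.round(s['eef_rot'],3).tolist(),ctrl.tips_ahead)
E
```

```text
scene 528.0818560623428 [ 1.1312488  -0.53417092  0.552594  ] [[0.71, 0.381, -0.592], [0.704, -0.379, 0.601], [0.005, -0.843, -0.538]]
side 529.8509897553887 [ 0.22694273 -0.47996105  0.77796916] [[0.759, -0.481, 0.44], [-0.651, -0.567, 0.504], [0.007, -0.669, -0.744]]
wrist 397.64829399224527 [0.62454738 0.08306594 0.37347566] [[1.0, -0.0, -0.001], [-0.0, -0.945, -0.326], [-0.001, 0.326, -0.945]]
0.15 [6.24895586e-01 5.42200777e-06 4.04193511e-01] [[0.0, 1.0, -0.001], [1.0, -0.0, -0.0], [-0.0, -0.001, -1.0]] 0.1734
```

View pics/scene0.png

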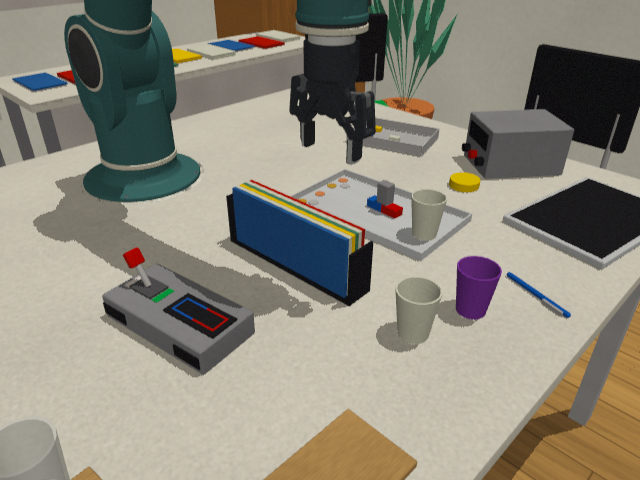

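View pics/side0.png

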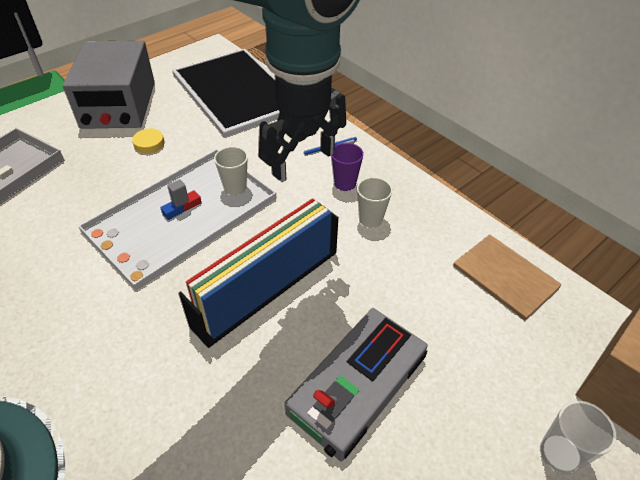

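View pics/wrist0.png

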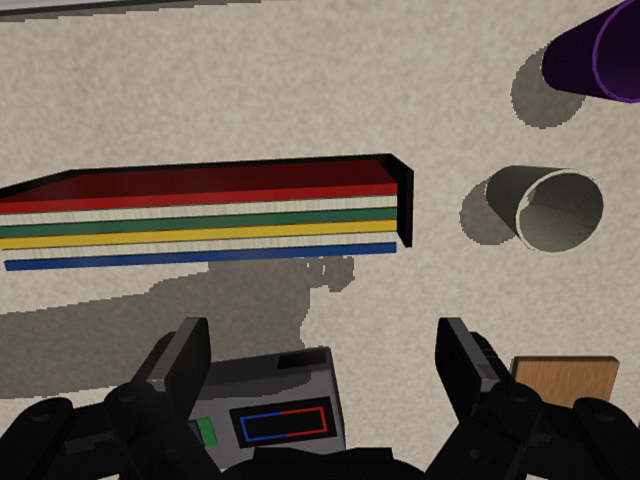

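Scene view: meter lower left with outline at (200,317) and toggle leaning to white/off at (135,258); magnet at (385,200) in the tray near the cup (428,215); rack (300,240); white desk cup (417,310), purple cup (477,287) not meant. Side view: magnet (181,205), outline (380,348), toggle (323,399). Wrist: outline (283,423), desk cup (560,210). There is only one red-and-blue bar with a grey grip.

```bash
python3 - <<'E'
from h import *
C={t:load(t+'0') for t in('scene','side','wrist')}
def mask(c,col,box):
    h=cv2.cvtColor(c['color'],cv2.COLOR_RGB2HSV).astype(int);H,S,V=h[...,0],h[...,1],h[...,2]
    m={'red':((H<8)|(H>172))&(S>150)&(V>70),'blue':(H>100)&(H<125)&(S>150)&(V>70)}[col]
    o=np.zeros(m.shape,np.uint8);x0,y0,x1,y1=box;o[y0:y1,x0:x1]=m[y0:y1,x0:x1];return o
def pts(m): v,u=np.nonzero(m);return np.c_[u,v].astype(np.float32)
# outline
for t,b in(('scene',(150,285,250,345)),('side',(345,310,420,385)),('wrist',(220,395,340,455))):
    c=C[t]; P={}
    for col in('red','blue'):
        p=pts(mask(c,col,b)); P[col]=np.array([onz(c,u,v,.048)[:2] for u,v in p])
    a=np.vstack(list(P.values())).astype(np.float32); r=cv2.minAreaRect(a)
    d=P['red'].mean(0)-P['blue'].mean(0)
    print(t,'outline c',np.round(r[0],4),'size',np.round(r[1],4),r[2],'redyaw',np.degrees(np.arctan2(d[1],d[0])),len(a))
# toggle
bt={'scene':(110,240,155,275),'side':(305,380,345,415)}
T={t:pts(mask(C[t],'red',b)) for t,b in bt.items()}
print({t:(p.mean(0),p.min(0),p.max(0)) for t,p in T.items()}, tri(C['scene'],T['scene'].mean(0),C['side'],T['side'].mean(0)))
# magnet
bm={'scene':(360,185,410,225),'side':(155,180,210,225)}
M={}
for t,b in bm.items():
    for col in('red','blue'):
        p=pts(mask(C[t],col,b));M[t,col]=p;print(t,col,len(p),p.mean(0),p.min(0),p.max(0))
for col in('red','blue'):print(col,tri(C['scene'],M['scene',col].mean(0),C['side'],M['side',col].mean(0)))
for n,b in(('scene',(350,170,450,250)),):
    pass
def crop(t,x0,y0,x1,y1,f): return cv2.resize(C[t]['color'][y0:y1,x0:x1,::-1],None,fx=f,fy=f,interpolation=cv2.INTER_NEAREST)
a=crop('scene',355,170,455,245,4);b=crop('side',140,140,240,240,3);c=crop('scene',95,240,265,370,2);d=crop('side',280,300,430,460,2)
W=np.zeros((600,800,3),np.uint8)
for im,x,y in((a,0,0),(b,400,0),(c,0,300),(d,400,300)):
    h=min(im.shape[0],300);W[y:y+h,x:x+im.shape[1]]=im[:h]
cv2.imwrite('pics/crop1.png',W)
E
```

```text
scene outline c [ 0.5816 -0.2304] size [0.0885 0.0341] 9.188745498657227 redyaw 9.25269631005704 340
side outline c [ 0.5842 -0.2306] size [0.087  0.0335] 9.379239082336426 redyaw 9.516988887596517 330
wrist outline c [ 0.5837 -0.2313] size [0.0861 0.0327] 9.338458061218262 redyaw 9.197741349845945 551
{'scene': (array([133.41522, 257.35294], dtype=float32), array([123., 248.], dtype=float32), array([144., 267.], dtype=float32)), 'side': (array([323.689  , 398.45456], dtype=float32), array([314., 390.], dtype=float32), array([334., 407.], dtype=float32))} (array([ 0.44748762, -0.25340178,  0.09446423]), np.float64(0.0003142619746162302))
scene red 224 [391.5848  209.94643] [381. 203.] [402. 217.]
scene blue 138 [373.61594 203.10146] [367. 196.] [380. 210.]
side red 192 [192.02083 200.3125 ] [183. 191.] [200. 210.]
side blue 235 [171.34894 210.11916] [161. 202.] [183. 219.]
red (array([0.55037488, 0.26840883, 0.01629529]), np.float64(0.0005985425270509823))
blue (array([0.5026737 , 0.26844785, 0.01628513]), np.float64(0.003240266376462174))
```

View pics/crop1.png

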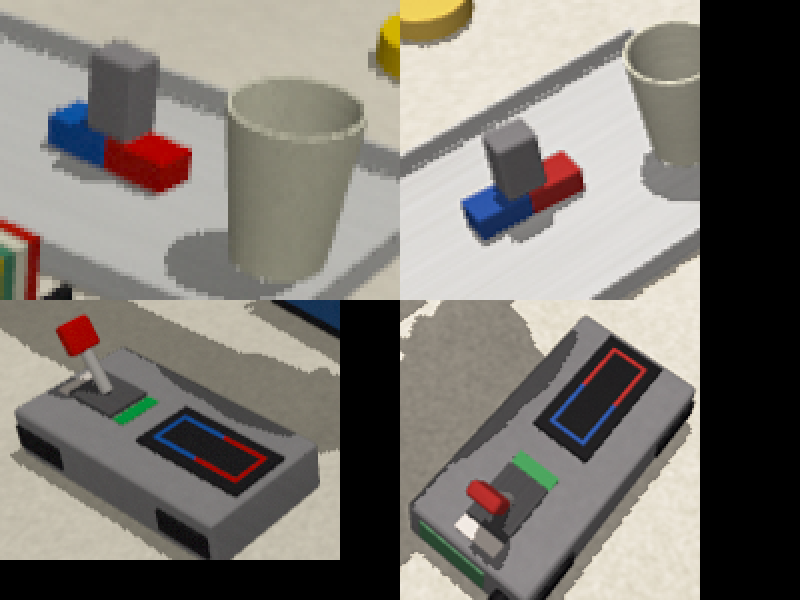

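Crop confirms: magnet with grey grip in the tray beside the cup, red end towards it (+x); toggle leans to white. Outline centre (0.583,-0.231), yaw 9.35°, consistent over three views; the toggle tip fits too. Next: go behind the toggle with the gripper shut.

Emit:
play_rows([
  {"claw": 0, "translation": [-0.9, -0.8, 0], "spin": 0},
  {"claw": 0, "translation": [-1, -0.95, 0], "spin": 0},
  {"claw": 0, "translation": [-1, -0.95, 0], "spin": -0.8},
  {"claw": 0, "translation": [-1, -0.95, 0], "spin": -0.8},
  {"claw": 0, "translation": [-1, -0.9, 0], "spin": -0.74},
], newtons=40)

```text
time: 0.78
tcp_pos: [0.4204, -0.2353, 0.4048]
eef_rot: [[-0.165, 0.986, 0.0], [0.986, 0.165, -0.0], [-0.0, 0.0, -1.0]]
force: [0.2, -0.9, -0.2]
gripper_width: 0.0003
gripper_force: 0.0
```

Emit:
play_rows([
  {"claw": 0, "translation": [0, 0, 0], "spin": 0},
  {"claw": 0, "translation": [0, 0, 0], "spin": 0},
  {"claw": 0, "translation": [0, 0, 0.5], "spin": 0},
  {"claw": 0, "translation": [0, 0, 0], "spin": 0},
  {"claw": 0, "translation": [0, 0, 0], "spin": 0},
])

```text
time: 1.4
tcp_pos: [0.4226, -0.2336, 0.3802]
eef_rot: [[-0.164, 0.987, 0.0], [0.987, 0.164, -0.0], [-0.0, 0.0, -1.0]]
force: [1.1, 0.0, 0.9]
gripper_width: 0.0002
gripper_force: 0.0
```

Emit:
play_rows([
  {"claw": 0, "translation": [-0.47, -0.71, 0], "spin": 0},
  {"claw": 0, "translation": [0, 0, 0.8], "spin": 0},
  {"claw": 0, "translation": [0, 0, 0.82], "spin": 0},
  {"claw": 0, "translation": [0, 0, 0.82], "spin": 0},
  {"claw": 0, "translation": [0, 0, 0], "spin": 0},
])

```text
time: 2.02
tcp_pos: [0.3907, -0.2626, 0.2566]
eef_rot: [[-0.163, 0.987, -0.003], [0.987, 0.163, 0.002], [0.002, -0.003, -1.0]]
force: [0.2, -0.5, 0.3]
gripper_width: -0.0
gripper_force: 0.0
```

```bash
python3 - <<'E'
from h import *
s=ctrl.get_state();print(s['tcp_pos'],s['force'],s['q'])
C={t:grab(t,t+'1') for t in('scene','side')}
W=np.hstack([cv2.resize(C['scene']['color'][180:330,60:260,::-1],(400,300)),cv2.resize(C['side']['color'][280:460,230:430,::-1],(400,300))])
cv2.imwrite('pics/crop2.png',W)
E
```

```text
[ 0.39072971 -0.26264369  0.25656568] [ 0.18600473 -0.45045451  0.32077226] [ 0.42136569  0.36324839  0.12256188  2.1106653  -0.06924859  0.6750609
  0.75401945]
```

View pics/crop2.png

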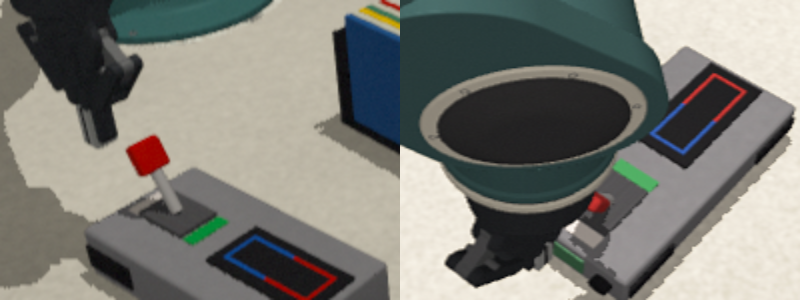

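Shut fingers stand just behind the paddle, in line with it. Push along +m.

Emit:
play_rows([
  {"claw": 0, "translation": [0, 0.33, 0], "spin": 0},
  {"claw": 0, "translation": [0, 0.33, 0], "spin": 0},
  {"claw": 0, "translation": [0, 0.33, 0], "spin": 0},
  {"claw": 0, "translation": [0, 0.33, 0], "spin": 0},
  {"claw": 0, "translation": [0, 0.33, 0], "spin": 0},
])

```text
time: 2.75
tcp_pos: [0.4735, -0.2494, 0.2577]
eef_rot: [[-0.163, 0.987, -0.0], [0.987, 0.163, -0.0], [-0.0, -0.0, -1.0]]
force: [-0.5, -0.1, 0.3]
gripper_width: 0.0001
gripper_force: 0.0
```

Emit:
play_rows([
  {"claw": 0, "translation": [0, 0.15, 0], "spin": 0},
  {"claw": 0, "translation": [0, 0, 0], "spin": 0},
  {"claw": 0, "translation": [0, 0, 0], "spin": 0},
  {"claw": 0, "translation": [0, -0.5, 0], "spin": 0},
  {"claw": 0, "translation": [0, -0.2, -1], "spin": 0},
])

```text
time: 3.38
tcp_pos: [0.4438, -0.2539, 0.3057]
eef_rot: [[-0.162, 0.987, -0.006], [0.987, 0.162, 0.002], [0.003, -0.005, -1.0]]
force: [1.8, 0.9, 1.0]
gripper_width: -0.0004
gripper_force: 0.0
```

Emit:
play_rows([
  {"claw": 0, "translation": [0, 0, -1], "spin": 0},
  {"claw": 0, "translation": [0, 0, -1], "spin": 0},
  {"claw": 0, "translation": [0, 0, -0.3], "spin": 0},
  {"claw": 0.5, "translation": [0, 0, 0], "spin": 0},
  {"claw": 0.5, "translation": [0, 0, 0], "spin": 0},
])

```text
time: 4.0
tcp_pos: [0.4451, -0.2539, 0.4212]
eef_rot: [[-0.163, 0.987, -0.002], [0.987, 0.163, 0.001], [0.001, -0.002, -1.0]]
force: [0.2, 0.7, -0.6]
gripper_width: 0.0355
gripper_force: 0.0
```

```bash
python3 - <<'E'
from h import *
s=ctrl.get_state();print(s['tcp_pos'])
C={t:grab(t,t+'2') for t in('scene','side')}
P=[]
for t,b in (('scene',(100,220,200,285)),('side',(300,340,375,415))):
    h=cv2.cvtColor(C[t]['color'],cv2.COLOR_RGB2HSV).astype(int);m=((h[...,0]<8)|(h[...,0]>172))&(h[...,1]>150)&(h[...,2]>70)
    x0,y0,x1,y1=b;v,u=np.nonzero(m[y0:y1,x0:x1]);P.append((u.mean()+x0,v.mean()+y0));print(t,len(u),P[-1])
print(tri(C['scene'],P[0],C['side'],P[1]),'expect about',[.4705+.026*.987,-.2495+.026*.163,.095])
E
```

```text
[ 0.44507111 -0.25393974  0.42117599]
scene 212 (np.float64(153.35377358490567), np.float64(267.8207547169811))
side 321 (np.float64(345.5514018691589), np.float64(373.4984423676012))
(array([ 0.49499629, -0.24618661,  0.09491825]), np.float64(0.001003497285246084)) expect about [0.496162, -0.245262, 0.095]
```

Toggle is on (paddle measured where expected). Now over to the magnet for a wrist view.

Emit:
play_rows([
  {"claw": 0.6, "translation": [0.7, 0.2, 0], "spin": 0.8},
  {"claw": 0.6, "translation": [0.9, 0.2, 0], "spin": 0.8},
  {"claw": 0.6, "translation": [0.9, 0.1, 0], "spin": 0.74},
  {"claw": 0.6, "translation": [0.9, 0.1, 0], "spin": 0},
  {"claw": 0.6, "translation": [0.9, 0.1, 0], "spin": 0},
])

```text
time: 4.72
tcp_pos: [0.467, -0.0355, 0.4219]
eef_rot: [[0.0, 1.0, -0.001], [1.0, -0.0, 0.0], [0.0, -0.001, -1.0]]
force: [1.0, -0.6, 0.7]
gripper_width: 0.0515
gripper_force: 0.0
```

Emit:
play_rows([
  {"claw": 0.6, "translation": [0.9, 0.1, 0], "spin": 0},
  {"claw": 0.6, "translation": [0.9, 0.1, 0], "spin": 0},
  {"claw": 0.6, "translation": [0.9, 0.1, 0], "spin": 0},
  {"claw": 0.6, "translation": [0.9, 0.1, 0], "spin": 0},
  {"claw": 0.6, "translation": [0.9, 0.1, 0], "spin": 0},
])

```text
time: 5.35
tcp_pos: [0.4921, 0.1895, 0.4217]
eef_rot: [[0.0, 1.0, -0.001], [1.0, -0.0, -0.0], [-0.0, -0.001, -1.0]]
force: [1.1, -0.8, -0.7]
gripper_width: 0.0511
gripper_force: 0.0
```

Emit:
play_rows([
  {"claw": 0.6, "translation": [0.9, 0.1, 0], "spin": 0},
  {"claw": 0.6, "translation": [0.9, 0.1, 0], "spin": 0},
  {"claw": 0.6, "translation": [0.9, 0.1, 0], "spin": 0},
  {"claw": 0.6, "translation": [0.6, 0.1, 0], "spin": 0},
  {"claw": 0.6, "translation": [0, 0, 0], "spin": 0},
])

```text
time: 5.98
tcp_pos: [0.5116, 0.3552, 0.421]
eef_rot: [[-0.003, 1.0, -0.002], [1.0, 0.003, -0.0], [-0.0, -0.002, -1.0]]
force: [-0.6, -0.1, -1.1]
gripper_width: 0.0513
gripper_force: 0.0
```

```bash
python3 - <<'E'
from h import *
s=ctrl.get_state();print(s['tcp_pos'],np.round(s['eef_rot'],3).tolist(),s['gripper_width'])
c=grab('wrist','wrist3')
h=cv2.cvtColor(c['color'],cv2.COLOR_RGB2HSV).astype(int);H,S,V=h[...,0],h[...,1],h[...,2]
for n,m in(('red',((H<8)|(H>172))&(S>150)&(V>70)),('blue',(H>100)&(H<125)&(S>150)&(V>70))):
    k,l,st,ce=cv2.connectedComponentsWithStats(m.astype(np.uint8))
    for i in range(1,k):
        if st[i,4]>150:print(n,st[i],ce[i],onz(c,*ce[i],.023))
print('predicted magnet px',proj(c,[.526,.268,.023]))
E
```

```text
[0.51163374 0.35521168 0.42096374] [[-0.003, 1.0, -0.002], [1.0, 0.003, -0.0], [-0.0, -0.002, -1.0]] 0.051279628416873564
red [342 261  37  24 544] [365.59558824 271.96875   ] [0.55389199 0.27633911 0.023     ]
predicted magnet px (np.float64(337.7405528882482), np.float64(279.4383726433025))
```

View pics/wrist3.png

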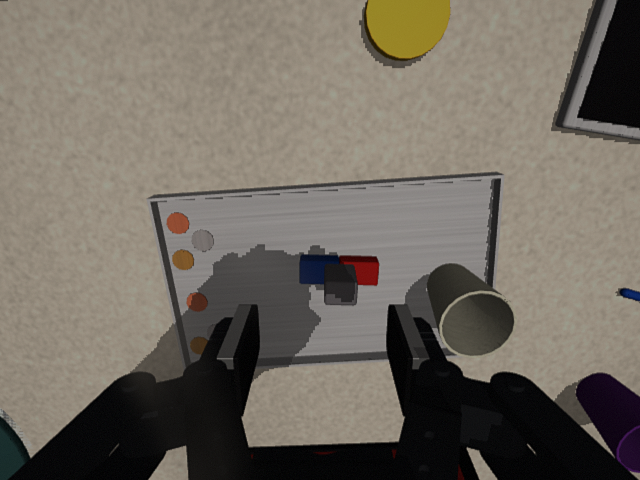

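Wrist view: magnet at (340,275), red end right (379,270), blue end left (300,268); tray cup at (470,310); path to the grip is free.

```bash
python3 - <<'E'
from h import *
c=load('wrist3');C=load('scene2');S2=load('side2')
h=cv2.cvtColor(c['color'],cv2.COLOR_RGB2HSV).astype(int);H,S,V=h[...,0],h[...,1],h[...,2]
m=(((H<8)|(H>172))|((H>100)&(H<130)))&(S>130)&(V>20)
m=m[245:300,290:390];v,u=np.nonzero(m);u+=290;v+=245
for col in (303,310,318,362,368,374):
    r=v[u==col];print(col,r.min(),r.max(),onz(c,col,r.min()-.5,.003)[:2],onz(c,col,r.max()+.5,.023)[:2])
for row in(266,272,276,280):
    r=u[v==row];print('row',row,r.min(),r.max(),onz(c,r.min()-.5,row,.023)[:2],onz(c,r.max()+.5,row,.023)[:2])
# grip: print gray column/row profiles
g=c['color'].mean(2).astype(int)
print('grip row300',g[300,318:364].tolist());print('row295',g[295,318:364].tolist());print('col340',g[262:310,340].tolist())
# cup rim
print('cup px ctr',onz(c,476,322,.088))
E
```

```text
303 255 282 [0.49009685 0.28716634] [0.49076489 0.26446321]
310 255 283 [0.49741052 0.28719138] [0.49786742 0.26337089]
318 255 283 [0.50576825 0.28721999] [0.50600107 0.2634003 ]
362 257 284 [0.55179969 0.28513341] [0.55076085 0.2624425 ]
368 257 284 [0.55807518 0.28515497] [0.55686275 0.2624646 ]
374 257 284 [0.56435021 0.28517653] [0.5629642 0.2624867]
row 266 300 378 [0.48750605 0.28261184] [0.56655261 0.28288835]
row 272 300 378 [0.48739907 0.27606963] [0.56686927 0.27635078]
row 276 300 377 [0.48732711 0.27166905] [0.56607319 0.27194974]
row 280 300 377 [0.48725463 0.26723679] [0.56628409 0.26752062]
grip row300 [130, 130, 129, 131, 135, 133, 49, 56, 68, 74, 75, 74, 73, 73, 73, 72, 73, 73, 73, 74, 74, 75, 75, 40, 36, 37, 38, 36, 37, 37, 37, 37, 37, 39, 66, 67, 71, 63, 54, 138, 141, 137, 137, 136, 138, 138]
row295 [131, 131, 132, 132, 136, 137, 40, 34, 67, 75, 77, 74, 75, 74, 74, 77, 76, 41, 38, 39, 39, 39, 39, 39, 38, 40, 38, 38, 37, 39, 38, 37, 37, 37, 36, 39, 73, 68, 61, 103, 139, 140, 139, 137, 139, 138]
col340 [19, 24, 23, 24, 25, 24, 26, 22, 25, 24, 24, 25, 24, 26, 24, 24, 25, 25, 26, 26, 32, 37, 39, 40, 38, 38, 39, 38, 38, 40, 38, 41, 39, 39, 38, 40, 68, 75, 75, 73, 75, 72, 61, 116, 135, 134, 133, 133]
cup px ctr [0.64366927 0.25814917 0.088     ]
```

Emit:
play_rows([
  {"claw": 0.6, "translation": [-0.8, 0.16, 0], "spin": 0.35},
  {"claw": 0.6, "translation": [-0.83, 0.15, 0], "spin": 0},
  {"claw": 0.6, "translation": [0, 0, 1], "spin": 0},
  {"claw": 0.6, "translation": [0, 0, 1], "spin": 0},
  {"claw": 0.6, "translation": [0, 0, 0.6], "spin": 0},
])

```text
time: 6.65
tcp_pos: [0.5261, 0.2697, 0.2901]
eef_rot: [[0.026, 1.0, -0.002], [1.0, -0.026, -0.002], [-0.002, -0.002, -1.0]]
force: [0.2, -0.2, -0.1]
gripper_width: 0.0512
gripper_force: 0.0
```

Emit:
play_rows([
  {"claw": 0.6, "translation": [0, 0, 0], "spin": 0},
  {"claw": 0.6, "translation": [0, 0, 0], "spin": 0},
  {"claw": 0.6, "translation": [0, 0, 0], "spin": 0},
  {"claw": 0.6, "translation": [0, 0, 0], "spin": 0},
  {"claw": 0.6, "translation": [0, 0, 0], "spin": 0},
])

```text
time: 7.28
tcp_pos: [0.5266, 0.2714, 0.2931]
eef_rot: [[0.024, 1.0, 0.001], [1.0, -0.024, 0.0], [0.0, 0.001, -1.0]]
force: [-0.2, 1.3, 0.4]
gripper_width: 0.0512
gripper_force: 0.0
```

```bash
python3 - <<'E'
from h import *
s=ctrl.get_state();print(s['tcp_pos'],np.round(s['eef_rot'],3).tolist(),s['gripper_width'])
c=grab('wrist','wrist4');a=grab('scene','scene4');b=grab('side','side4')
W=np.zeros((600,800,3),np.uint8)
W[:300,:400]=cv2.resize(c['color'][:,:,::-1],(400,300))
W[:300,400:]=cv2.resize(a['color'][120:270,300:500,::-1],(400,300))
W[300:,:400]=cv2.resize(b['color'][100:250,100:300,::-1],(400,300))
cv2.imwrite('pics/crop4.png',W)
E
```

```text
[0.526633   0.27139982 0.29311543] [[0.024, 1.0, 0.001], [1.0, -0.024, 0.0], [0.0, 0.001, -1.0]] 0.051179760278221374
```

View pics/crop4.png

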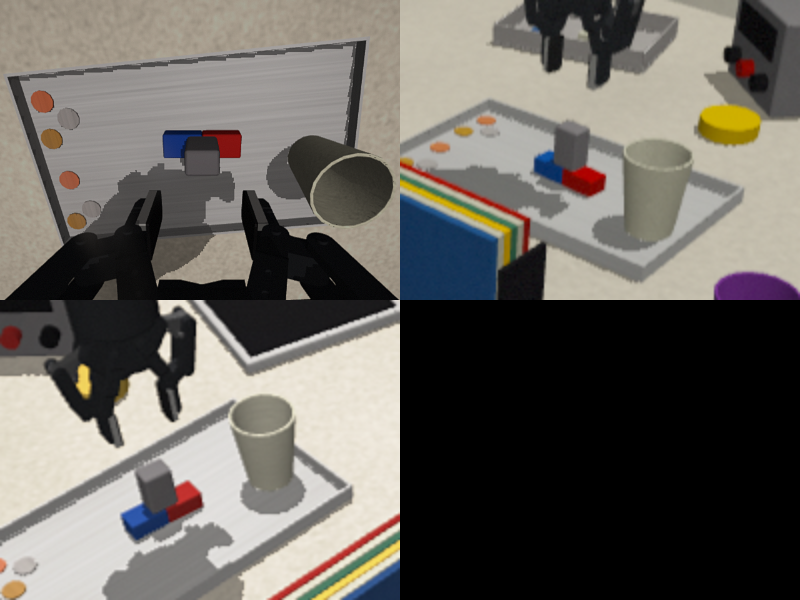

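Wrist view (left): grip between the fingers (at ~(202,155)), aligned. Cup clear of the right finger. Descend and grip.

Emit:
play_rows([
  {"claw": 0.6, "translation": [0.04, 0, 0.6], "spin": 0},
  {"claw": 0.6, "translation": [0, 0, 0.6], "spin": 0},
  {"claw": 0.6, "translation": [0, 0, 0.4], "spin": 0},
  {"claw": 0.6, "translation": [0, 0, 0.22], "spin": 0},
  {"claw": 0.6, "translation": [0, 0, 0], "spin": 0},
])

```text
time: 8.05
tcp_pos: [0.5266, 0.2734, 0.2014]
eef_rot: [[0.024, 1.0, -0.001], [1.0, -0.024, -0.0], [-0.0, -0.001, -1.0]]
force: [-0.2, 0.4, 0.3]
gripper_width: 0.0515
gripper_force: 0.0
```

Emit:
play_rows([
  {"claw": 0, "translation": [0, 0, 0], "spin": 0},
  {"claw": 0, "translation": [0, 0, 0], "spin": 0},
  {"claw": 0, "translation": [0, 0, 0], "spin": 0},
  {"claw": 0, "translation": [0, 0, 0], "spin": 0},
  {"claw": 0, "translation": [0, 0, 0], "spin": 0},
], newtons=60)

```text
time: 8.68
tcp_pos: [0.527, 0.2736, 0.2027]
eef_rot: [[0.024, 1.0, 0.001], [1.0, -0.024, 0.001], [0.001, 0.001, -1.0]]
force: [-0.1, -1.2, 7.5]
gripper_width: 0.0291
gripper_force: 60.1
```

Emit:
play_rows([
  {"claw": 0, "translation": [0, 0, -0.3], "spin": 0},
  {"claw": 0, "translation": [0, 0, -0.6], "spin": 0},
  {"claw": 0, "translation": [0, 0, -0.8], "spin": 0},
  {"claw": 0, "translation": [0, 0, -0.8], "spin": 0},
  {"claw": 0, "translation": [0, 0, -0.8], "spin": 0},
])

```text
time: 9.3
tcp_pos: [0.5263, 0.2733, 0.3691]
eef_rot: [[0.024, 1.0, 0.0], [1.0, -0.024, 0.0], [0.0, 0.0, -1.0]]
force: [0.3, -0.4, -1.0]
gripper_width: 0.0296
gripper_force: 59.4
```

Emit:
play_rows([
  {"claw": 0, "translation": [0, 0, -0.6], "spin": 0},
  {"claw": 0, "translation": [0, 0, -0.1], "spin": 0},
  {"claw": 0, "translation": [0, 0, 0], "spin": 0},
  {"claw": 0, "translation": [0, 0, 0], "spin": 0},
  {"claw": 0, "translation": [0, 0, 0], "spin": 0},
])

```text
time: 9.93
tcp_pos: [0.5265, 0.2734, 0.4008]
eef_rot: [[0.024, 1.0, -0.001], [1.0, -0.024, -0.001], [-0.001, -0.001, -1.0]]
force: [0.4, -0.6, -1.9]
gripper_width: 0.0293
gripper_force: 59.6
```

```bash
python3 - <<'E'
from h import *
s=ctrl.get_state();print(s['tcp_pos'],np.round(s['eef_rot'],3).tolist(),s['gripper_width'],s['force'])
c=grab('wrist','wrist5');a=grab('scene','scene5');b=grab('side','side5')
x,y,z=s['tcp_pos'];P=[x,y,z-.19]
W=np.zeros((600,800,3),np.uint8)
W[:300,:400]=cv2.resize(c['color'][:,:,::-1],(400,300))
for im,X,Y in((a,400,0),(b,0,300)):
    u,v=map(int,proj(im,P));v=max(v,45);print(u,v);u0,v0=max(u-60,0),v-45
    W[Y:Y+300,X:X+400]=cv2.resize(im['color'][v0:v0+90,u0:u0+120,::-1],(400,300))
cv2.imwrite('pics/crop5.png',W)
E
```

```text
[0.52653128 0.27335387 0.40079932] [[0.024, 1.0, -0.001], [1.0, -0.024, -0.001], [-0.001, -0.001, -1.0]] 0.029304042754728848 [ 0.41097077 -0.58728441 -1.88564394]
391 117
160 125
```

View pics/crop5.png

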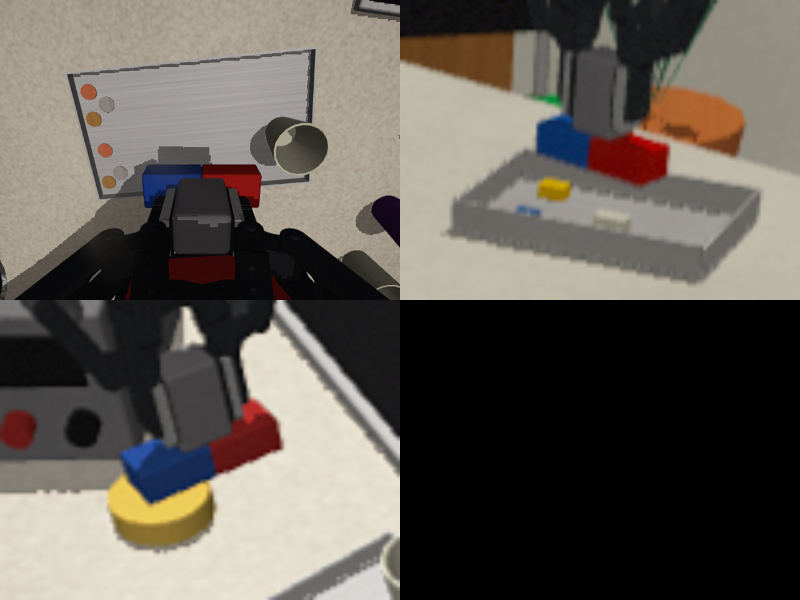

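Magnet is held level, red end +x. Measure its pose in the hand from the wrist view.

```bash
cat > hand.py <<'E'
from h import *
def hand(c,tcp,R,off=.1997):
    h=cv2.cvtColor(c['color'],cv2.COLOR_RGB2HSV).astype(int);H,S,V=h[...,0],h[...,1],h[...,2]
    m=((((H<8)|(H>172))|((H>100)&(H<130)))&(S>130)&(V>20)).astype(np.uint8);m[:200]=0;m[345:]=0;m[:,:200]=0;m[:,440:]=0
    k,l,st,ce=cv2.connectedComponentsWithStats(m)
    big=[i for i in range(1,k) if st[i,4]>300]; m=np.isin(l,big); v,u=np.nonzero(m)
    toT=lambda P:np.array(R).T@(P-np.array(tcp))
    zu=tcp[2]-off
    cols=np.arange(u.min()+4,u.max()-3,4); E=np.array([toT(onz(c,q,v[u==q].min()-.5,zu)) for q in cols])
    f=np.polyfit(E[:,1],E[:,0],1)   # tool x against tool y (bottom back edge)
    row=v.min()+6; r=u[v==row]
    a,b=toT(onz(c,r.min()-.5,row,zu+.01)),toT(onz(c,r.max()+.5,row,zu+.01))
    print('comps',[st[i].tolist() for i in big],'ends toolY',a[1],b[1],'len',b[1]-a[1],'ctrY',(a[1]+b[1])/2,'edge toolX at ctr',np.polyval(f,(a[1]+b[1])/2),'-> ctrX',np.polyval(f,(a[1]+b[1])/2)-.013,'slope',f[0])
E
python3 - <<'E'
from hand import *
c=load('wrist5');s=ctrl.get_state();hand(c,s['tcp_pos'],s['eef_rot'])
a,b=load('scene5'),load('side5')
for n,im in(('scene',a),('side',b)):
    h=cv2.cvtColor(im['color'],cv2.COLOR_RGB2HSV).astype(int)
    for col,m in(('red',((h[...,0]<8)|(h[...,0]>172))),('blue',(h[...,0]>100)&(h[...,0]<130))):
        u0,v0=map(int,proj(im,np.array(s['tcp_pos'])-[0,0,.19]))
        mm=(m&(h[...,1]>140)&(h[...,2]>40)).astype(np.uint8);z=np.zeros_like(mm);z[v0-25:v0+30,u0-40:u0+45]=mm[v0-25:v0+30,u0-40:u0+45]
        k,l,st,ce=cv2.connectedComponentsWithStats(z)
        for i in range(1,k):
            if st[i,4]>60:
                v,u=np.nonzero(l==i);p=np.c_[u,v]
                print(n,col,st[i],'bottommost',p[v.argmax()],'right',p[u.argmax()],'left',p[u.argmin()],'ll',p[(v-u).argmax()],'lr',p[(u+v).argmax()])
# predicted bottom corners (ctr = TCP, off .1997)
R=np.array(s['eef_rot']);t=np.array(s['tcp_pos'])
for ty in(-.04,.04):
    for tx in(-.013,.013):
        P=t+R@[tx,ty,.1997];print(tx,ty,np.round(proj(a,P),1),np.round(proj(b,P),1))
E
```

```text
comps [[227, 263, 191, 70, 6731]] ends toolY -0.03861897464865669 0.03805761760746793 len 0.07667659225612462 ctrY -0.0002806785205943796 edge toolX at ctr 0.011211047887040498 -> ctrX -0.001788952112959501 slope 0.07736217327380297
scene red [387 112  25  16 275] bottommost [403 127] right [411 116] left [387 120] ll [387 121] lr [410 124]
scene blue [372 106  16  16 173] bottommost [384 121] right [387 112] left [372 110] ll [372 117] lr [386 121]
side red [163 110  21  22 254] bottommost [165 131] right [183 120] left [163 123] ll [165 131] lr [183 124]
side blue [136 122  28  19 335] bottommost [145 140] right [163 128] left [136 126] ll [139 134] lr [163 132]
-0.013 -0.04 [370.9 118.2] [144.9 142.3]
0.013 -0.04 [379.5 115.2] [137.9 135.1]
-0.013 0.04 [402.6 128.6] [185.5 124.8]
0.013 0.04 [411.1 125.3] [178.2 118.1]
```

```bash
python3 - <<'E'
from hand import *
c=load('wrist5')
h=cv2.cvtColor(c['color'],cv2.COLOR_RGB2HSV).astype(int);H,S,V=h[...,0],h[...,1],h[...,2]
m=((((H<8)|(H>172))|((H>100)&(H<130)))&(S>130)&(V>20));m[:200]=0;m[345:]=0;m[:,:200]=0;m[:,440:]=0
print([(q,int(np.nonzero(m[:,q])[0].min()),int(np.nonzero(m[:,q])[0].max())) for q in range(228,418,10)])
print([(r,int(np.nonzero(m[r])[0].min()),int(np.nonzero(m[r])[0].max())) for r in range(263,333,5)])
for q in(250,400):print(q,c['color'][258:335,q].max(1).tolist())
s=ctrl.get_state();R=np.array(s['eef_rot']);t=np.array(s['tcp_pos'])
for off in(.0,.02):
  for ty in(-.04,.04):print('pred +x edge',off,ty,np.round(proj(c,t+R@[.013,ty,.1997-off]),1))
for ty in(-.04,.04):print('pred -x top',np.round(proj(c,t+R@[-.013,ty,.1797]),1))
E
```

```text
[(228, 279, 297), (238, 272, 332), (248, 276, 319), (258, 278, 313), (268, 278, 300), (278, 264, 300), (288, 264, 286), (298, 264, 284), (308, 264, 284), (318, 264, 284), (328, 263, 284), (338, 263, 284), (348, 264, 284), (358, 264, 289), (368, 264, 300), (378, 264, 303), (388, 264, 313), (398, 264, 320), (408, 264, 331)]
[(263, 327, 339), (268, 281, 410), (273, 232, 413), (278, 229, 416), (283, 227, 417), (288, 228, 417), (293, 228, 417), (298, 229, 416), (303, 229, 416), (308, 229, 415), (313, 230, 415), (318, 230, 414), (323, 231, 414), (328, 231, 413)]
250 [91, 93, 90, 89, 88, 70, 64, 63, 64, 65, 65, 64, 65, 64, 63, 66, 65, 63, 64, 63, 72, 89, 106, 111, 112, 112, 116, 114, 115, 115, 116, 116, 116, 114, 115, 116, 113, 115, 116, 115, 114, 114, 114, 115, 116, 115, 119, 118, 117, 118, 119, 79, 60, 62, 62, 63, 63, 64, 63, 41, 19, 11, 15, 16, 15, 13, 14, 10, 12, 15, 24, 16, 10, 11, 8, 13, 18]
400 [161, 160, 159, 159, 140, 80, 58, 58, 61, 62, 61, 63, 63, 63, 64, 66, 64, 66, 64, 69, 88, 110, 125, 131, 132, 139, 138, 138, 137, 138, 137, 136, 137, 137, 137, 138, 137, 136, 136, 137, 138, 138, 136, 137, 137, 136, 136, 135, 137, 137, 135, 136, 136, 136, 138, 140, 92, 71, 70, 73, 73, 73, 74, 75, 73, 72, 61, 44, 23, 14, 24, 14, 11, 9, 9, 17, 28]
pred +x edge 0.0 -0.04 [236.3 263. ]
pred +x edge 0.0 0.04 [410.9 263. ]
pred +x edge 0.02 -0.04 [226.3 281.8]
pred +x edge 0.02 0.04 [421.1 281.7]
pred -x top [231.  336.5]
pred -x top [416.3 336.5]
```

The magnet sits centred in the hand (≤1 mm) and parallel to the tool's y; underside 200 mm ahead of the TCP. Carry it over the rack (underside at 0.20 m).

Emit:
play_rows([
  {"claw": 0, "translation": [-0.4, 0.05, 0], "spin": 0},
  {"claw": 0, "translation": [-0.7, 0.1, 0], "spin": 0},
  {"claw": 0, "translation": [-0.8, 0.11, 0], "spin": 0},
  {"claw": 0, "translation": [-0.8, 0.11, 0], "spin": 0},
  {"claw": 0, "translation": [-0.8, 0.11, 0], "spin": 0},
])

```text
time: 10.7
tcp_pos: [0.5463, 0.0955, 0.4017]
eef_rot: [[0.025, 1.0, 0.0], [1.0, -0.025, -0.0], [-0.0, 0.0, -1.0]]
force: [0.7, -0.1, -0.4]
gripper_width: 0.0295
gripper_force: 59.6
```

Emit:
play_rows([
  {"claw": 0, "translation": [-0.8, 0.11, 0], "spin": 0},
  {"claw": 0, "translation": [-0.8, 0.11, 0], "spin": 0},
  {"claw": 0, "translation": [-0.8, 0.11, 0], "spin": 0},
  {"claw": 0, "translation": [-0.8, 0.11, 0], "spin": 0},
  {"claw": 0, "translation": [-0.8, 0.11, 0], "spin": 0},
])

```text
time: 11.32
tcp_pos: [0.5685, -0.105, 0.4017]
eef_rot: [[0.025, 1.0, -0.0], [1.0, -0.025, -0.0], [-0.0, -0.0, -1.0]]
force: [0.9, 0.3, -2.3]
gripper_width: 0.0294
gripper_force: 59.6
```

Emit:
play_rows([
  {"claw": 0, "translation": [-0.8, 0.11, 0], "spin": 0},
  {"claw": 0, "translation": [-0.8, 0.11, 0], "spin": 0},
  {"claw": 0, "translation": [-0.5, 0.1, 0], "spin": 0},
  {"claw": 0, "translation": [-0.2, 0.1, 0], "spin": 0},
  {"claw": 0, "translation": [0, 0, 0], "spin": 0},
])

```text
time: 11.95
tcp_pos: [0.5871, -0.2184, 0.4014]
eef_rot: [[0.025, 1.0, -0.0], [1.0, -0.025, 0.0], [0.0, -0.0, -1.0]]
force: [0.3, 0.9, -1.1]
gripper_width: 0.0296
gripper_force: 59.5
```

Emit:
play_rows([
  {"claw": 0, "translation": [0, 0, 0], "spin": -0.7},
  {"claw": 0, "translation": [0, 0, 0], "spin": -0.7},
  {"claw": 0, "translation": [0, 0, 0], "spin": -0.7},
  {"claw": 0, "translation": [0, 0, 0], "spin": -0.6},
  {"claw": 0, "translation": [0, 0, 0], "spin": 0},
])

```text
time: 12.58
tcp_pos: [0.5872, -0.217, 0.4018]
eef_rot: [[-0.165, 0.986, 0.0], [0.986, 0.165, 0.0], [0.0, 0.0, -1.0]]
force: [0.1, 0.2, -1.2]
gripper_width: 0.0296
gripper_force: 59.5
```

Emit:
play_rows([
  {"claw": 0, "translation": [-0.26, -0.12, 0.3], "spin": 0},
  {"claw": 0, "translation": [0, 0, 0.7], "spin": 0},
  {"claw": 0, "translation": [0, 0, 0.7], "spin": 0},
  {"claw": 0, "translation": [0, 0, 0.6], "spin": 0},
  {"claw": 0, "translation": [0, 0, 0.3], "spin": 0},
])

```text
time: 13.2
tcp_pos: [0.5825, -0.2325, 0.2693]
eef_rot: [[-0.162, 0.987, -0.003], [0.987, 0.162, 0.001], [0.001, -0.003, -1.0]]
force: [0.2, 0.5, -1.3]
gripper_width: 0.0292
gripper_force: 59.5
```

Emit:
play_rows([
  {"claw": 0, "translation": [0, 0, 0], "spin": 0},
  {"claw": 0, "translation": [0, 0, 0], "spin": 0},
  {"claw": 0, "translation": [0, 0, 0], "spin": 0},
  {"claw": 0, "translation": [0, 0, 0], "spin": 0},
  {"claw": 0, "translation": [0, 0, 0], "spin": 0},
])

```text
time: 13.82
tcp_pos: [0.5834, -0.2321, 0.272]
eef_rot: [[-0.163, 0.987, 0.0], [0.987, 0.163, -0.0], [-0.0, 0.0, -1.0]]
force: [0.6, -0.0, -2.1]
gripper_width: 0.0289
gripper_force: 59.5
```

```bash
python3 - <<'E'
from h import *
s=ctrl.get_state();t=np.array(s['tcp_pos']);R=np.array(s['eef_rot']);print(t,np.round(R,3).tolist(),s['force'])
c=grab('wrist','wrist6');a=grab('scene','scene6');b=grab('side','side6')
W=np.zeros((600,800,3),np.uint8)
W[:300,:400]=cv2.resize(c['color'][:,:,::-1],(400,300))
W[:300,400:]=cv2.resize(a['color'][240:360,110:270,::-1],(400,300))
W[300:,:400]=cv2.resize(b['color'][290:410,300:460,::-1],(400,300))
cv2.imwrite('pics/crop6.png',W)
for n,im in(('scene',a),('side',b)):
  print(n,'bottom corners',[np.round(proj(im,t+R@[x,y,.1997]),1).tolist() for x,y in((-.013,-.04),(-.013,.04),(.013,.04),(.013,-.04))],'outline',[np.round(proj(im,np.r_[.583,-.231,.048]+np.array([[.987,-.163,0],[.163,.987,0],[0,0,1]])@[x,y,0]),1).tolist() for x,y in((-.043,-.016),(.043,-.016),(.043,.016))])
E
```

```text
[ 0.58336627 -0.23205137  0.27197795] [[-0.163, 0.987, 0.0], [0.987, 0.163, -0.0], [-0.0, 0.0, -1.0]] [ 0.62398321 -0.04755602 -2.1045438 ]
scene bottom corners [[171.2, 295.9], [210.2, 316.6], [223.4, 307.0], [184.6, 287.2]] outline [[171.2, 308.6], [212.5, 331.3], [228.3, 319.2]]
side bottom corners [[372.7, 362.9], [402.9, 327.2], [389.0, 318.0], [358.5, 352.8]] outline [[371.0, 373.0], [402.8, 335.0], [386.1, 323.8]]
```

View pics/crop6.png

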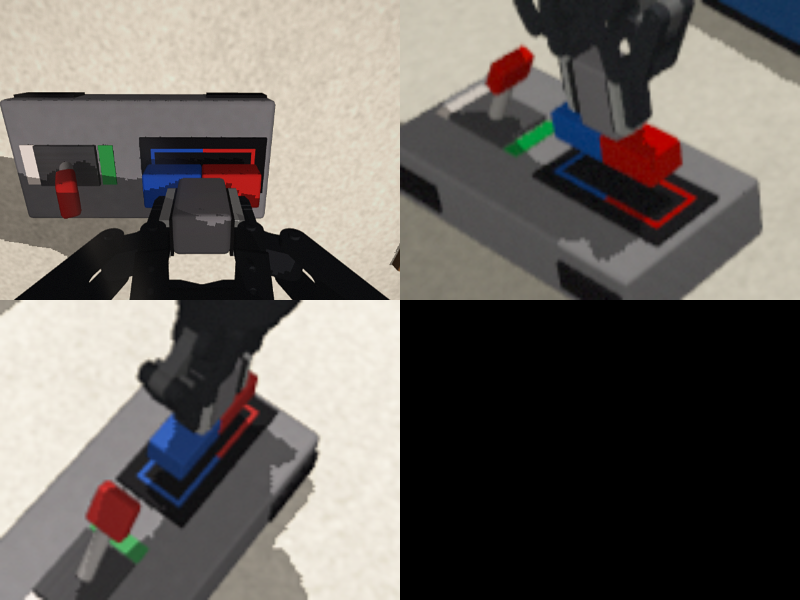

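The view shows magnet above the outline, red over red, toggle at green. I'll check the height by triangulating the red/blue joint on the magnet's lower front edge and the outline's.

```bash
python3 - <<'E'
from h import *
s=ctrl.get_state();t=np.array(s['tcp_pos']);R=np.array(s['eef_rot'])
a,b=load('scene6'),load('side6')
def masks(im):
    h=cv2.cvtColor(im['color'],cv2.COLOR_RGB2HSV).astype(int);H,S,V=h[...,0],h[...,1],h[...,2]
    return ((H<8)|(H>172))&(S>130)&(V>40),(H>100)&(H<130)&(S>130)&(V>40)
D={}
for n,im,box in(('scene',a,(165,275,235,340)),('side',b,(345,305,420,380))):
    r,bl=masks(im);x0,y0,x1,y1=box;m=np.where(r,1,np.where(bl,2,0))[y0:y1,x0:x1]
    print(n,box)
    for row in m:print(''.join('.RB'[k] for k in row))
    print('pred joint',proj(im,t+R@[-.013,0,.1997]))
E
```

```text
scene (165, 275, 235, 340)
......................................................................
......................................................................
......................................................................
......................................................................
......................................................................
......................................................................
...........B..........................................................
..........BB..........................................................
........BBBBB.........................................................
.......BBBBBBB........................................................
......BBBBBBBBBBB.....................................................
......BBBBBBBBBBB.....................................................
......BBBBBBBBBBBB....................................................
......BBBBBBBBBBBB....................................................
......BBBBBBBBBBBB....................................................
.......B
[... 8718 characters left out ...]
.................
RRRRRRRRRRR..............BBB...............................................
RRRRRRRRRRR................................................................
RRRRRRRRRRR................................................................
RRRRRRRRRR.................................................................
RRRRRRRRRR.................................................................
RRRRRRRRR..................................................................
RRRRRRRRR..................................................................
RRRRRRRR...................................................................
pred joint (np.float64(388.10265742321997), np.float64(344.7029770950452))
```

Joint observed within ~1 px of prediction in both views, so clearance is ≈24–25 mm now; descend 14 mm.

Emit:
play_rows([
  {"claw": 0, "translation": [0.02, 0, 0.1], "spin": 0},
  {"claw": 0, "translation": [0, 0, 0.1], "spin": 0},
  {"claw": 0, "translation": [0, 0, 0.08], "spin": 0},
  {"claw": 0, "translation": [0, 0, 0], "spin": 0},
  {"claw": 0, "translation": [0, 0, 0], "spin": 0},
])

```text
time: 14.6
tcp_pos: [0.5832, -0.2311, 0.2577]
eef_rot: [[-0.163, 0.987, 0.0], [0.987, 0.163, -0.0], [-0.0, 0.0, -1.0]]
force: [-0.7, -0.4, -2.2]
gripper_width: 0.0293
gripper_force: 59.5
```

Emit:
play_rows([
  {"claw": 0, "translation": [0, 0, 0], "spin": 0},
  {"claw": 0, "translation": [0, 0, 0], "spin": 0},
  {"claw": 0, "translation": [0, 0, 0], "spin": 0},
  {"claw": 0, "translation": [0, 0, 0], "spin": 0},
  {"claw": 0, "translation": [0, 0, 0], "spin": 0},
])

```text
time: 15.22
tcp_pos: [0.5832, -0.2311, 0.2577]
eef_rot: [[-0.163, 0.987, -0.0], [0.987, 0.163, -0.0], [-0.0, -0.0, -1.0]]
force: [0.5, 0.7, -0.7]
gripper_width: 0.0292
gripper_force: 59.5
```

```bash
python3 - <<'E'
from h import *
s=ctrl.get_state();t=np.array(s['tcp_pos']);R=np.array(s['eef_rot']);print(t,R[:,1],s['force'])
for n,x0,y0,x1,y1 in(('scene',165,275,235,345),('side',345,305,420,380)):
    im=grab(n,n+'7');h=cv2.cvtColor(im['color'],cv2.COLOR_RGB2HSV).astype(int);H,S,V=h[...,0],h[...,1],h[...,2]
    u,v=map(round,proj(im,t+R@[-.013,0,.1997]));print(n,'pred joint',u,v)
    m=np.where(((H<8)|(H>172))&(S>130)&(V>40),1,np.where((H>100)&(H<130)&(S>130)&(V>40),2,0))
    for r in range(v-6,v+9):print(r,''.join('.RB'[k] for k in m[r,u-15:u+16]))
E
```

```text
[ 0.58316136 -0.2310565   0.2576783 ] [ 9.86568021e-01  1.63350932e-01 -1.09688167e-04] [ 0.47010414  0.68418213 -0.72311283]
scene pred joint 192 313
307 ......BBBBBBBBBRRRRRRRRRRRRRRRR
308 ........BBBBBBB.RRRRRRRRRRRRRRR
309 B.........BBBBB.RRRRRRRRRRRRRRR
310 BBB.........BBB.RRRRRRRRRRRRRRR
311 BBBBB.........BBRRRRRRRRRRRRRRR
312 .BBBBBB.........RRRRRRRRRRRRRRR
313 ..BBBBBB.........RRRRRRRRRRRRRR
314 ....BBBBBB.........RRRRRRRRRRRR
315 ......BBBBBB.........RRRRRRRRRR
316 ........BBBBBB.........RRRRRRRR
317 ..........BBBBBB.........RRRRRR
318 ...........BBBB.R..........RRRR
319 .............BB.RRR.........RRR
320 ...............RRRRRR.........R
321 .................RRRRRR........
side pred joint 387 349
343 .............B.RRRR..RRRR......
344 ............BB.RRR..RRRR.......
345 B..........BBB.RR...RRRR.......
346 BBB.......BBBBRRR..RRRR........
347 BBBBB....BBBBBRR..RRRR.........
348 BBBBBB..BBBBBB...RRRR..........
349 BBBBBBBBBBBBBB..RRRR...........
350 BBBBBBBBBBBBB..RRRR............
351 BBBBBBBBBBBB..RRRR.............
352 BBBBBBBBBBB.....RR.............
353 BBBBBBBBBB...BB................
354 BBBBBBBBBB..BBBB...............
355 BBBBBBBBB..BBBB................
356 BBBBBBBB..BBBB.................
357 BBBBBBB..BBBB..................
```

Hover is as planned: about 10 mm clearance, gap visible in both views, arm still. Handing in.

```bash
python3 -c "
from workcell import ctrl
print(ctrl.job_done())"
```

```text
the job is handed in; nothing more can be done
None
```

I flipped the toggle to its green side, carried the magnet over the rack, and handed the job in with it held about 10 mm above the outline, red end over red; the hand-in call returned no verdict.

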